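# Put a vial away in the roll-top sample store

### The job

Roll the slatted shutter of the sample store all the way up and back to its stop, stand the red-capped vial upright inside, wholly on the round white pad, and then roll the shutter fully shut again. Leave the two bottles inside the store and the blue-capped vial standing where they are.

Things in the scene. Friction and masses are not known exactly. Their poses are not given: they have to be found in the camera images.
- cabinet: White roll-top sample store fixed to the worktop, 352 x 286 x 206 mm high, a half drum, turned about z only. x points from front to back, y left, z up. Origin: on the worktop, midway across, straight below the axis of the curved track. Two side walls, inner faces at y = +-130 mm, with a half-round top of radius 176 mm about that axis. Inside floor 20 mm above the worktop.
- track_axis (a point): Midpoint of the axis of the curved track: 30 mm above the store's origin; the axis runs along the store's y. A fixed hood bent at 176 mm radius covers the rear half, from 45 mm behind this axis to the back; its top lies 203 mm above the worktop. With the shutter fully open, the space from the sill to 10 mm in front of the axis is open from above.
- sill (a point): Middle of the top edge of the fixed front sill, 10 mm thick, 62 mm above the worktop, 157 mm in front of the track axis; the shutter shuts down on it.
- shutter (a joint): Travel in rad of the grey slatted shutter's front slat round the track: 0 = fully shut, down on the sill (may start a little ajar); 1.309 (75 deg) = fully open at its stop, front slat at the very top. Slats are 17 mm wide on a track arc of radius 160 mm and run back and down under the hood. Friction holds it where it is left; moving the bar takes about 1 to 7 N.
- pull_bar (a point): Middle of the shutter's black round pull bar, 12 mm thick, 120 mm long along the store's y, on stalks 52 mm either side; 42 mm from its centre line to the slats. In the store's frame x = -205 sin(75 deg - travel), z = 30 + 205 cos(75 deg - travel) mm: shut x -198, z 83; open x 0, z 235. Pinch it from above, fingers closing along the store's x; it turns in the grip.
- pad (a point): Centre of the top face of the round white pad, 60 mm across, 2 mm thick, that lies on the store's inside floor; 85 mm in front of the track axis (store x = -85 mm), midway across, 22 mm above the worktop.
- vial_red: Glass vial with a red cap, to be put away: 25 mm diameter, 56 mm tall, standing on the worktop. Origin: centre of its underside; z up. About 30 g.
- vial_blue: Glass vial with a blue cap, same size; stays where it stands on the worktop. Origin: centre of its underside.
- amber_bottle: Amber dropper bottle with a black top, 31 mm diameter, 99 mm tall, standing inside the store on its floor to one side of the pad, 88 mm from the pad's centre. Stays there. Origin: centre of its underside.
- white_bottle: White dropper bottle with a red pointed cap, 37 mm diameter, 96 mm tall, standing inside the store on the other side of the pad, 88 mm from the pad's centre. Stays there. Origin: centre of its underside.
Mind the look-alikes: they are no part of the job. Leave any orange or pink look-alike of the vial_red alone.

How it is judged:
By the outcome, as a careful person would: the job done as asked, in the order asked, and still so for the second after the job is handed in, with the robot touching nothing.
It also fails if it takes over 67 s, if anything falls off the work surface, if the arm or the gripper's body presses on something with over 40 N, if the wrist force passes 120 N, or if a joint passes its speed limit or range.

### The arm

A 6-joint arm with a two-finger parallel gripper is mounted at the origin on a cart in front of the work surface, level with it; the furniture and walls round the work are solid. World frame = base frame: x ahead of the robot, y to its left, z up, the work surface at z = 0. Lengths are in m, angles in rad, forces in N, time in s.
With the tool pointing down it reaches from about 0.225 to 0.875 m from the base axis. Payload 3.4 kg.
Tool frame: the origin (TCP) lies at the very end of the fingers, on their centre line; the grasp point (between the pads) lies 19 mm behind it; z points along the fingers, y is the line along which they close (so a half turn about z gives the same grasp; the last joint's range is limited). The gripper opens to 85 mm and grips with 20 to 120 N. Pads are 22 mm wide; open, the fingers measure 114 mm over their backs; the gripper's body (76 mm by 85 mm) begins 54 mm behind the grasp point. The pads swing forward as they close: fully open they stand 13 mm farther back than shut.
Start: joints at [-0.121, 0.276, 1.505, -0, 1.361, -0.121], TCP at [0.575, -0, 0.198] pointing down, gripper open.
Joint ranges: [-2.89, 2.89], [-0.75, 2.08], [0.22, 2.7], [-1.18, 4.32], [0.11, 2.71], [-2.7, 2.7]. Speed limits (rad/s): [2.57, 2.57, 3.14, 3.14, 3.14, 3.14].

### API

Orientations are given as a unit quaternion [w, x, y, z].
In Python, from rig import manip, eyes gives the robot as it stands.
- The arm moves only by the tool servo_tool, never from a script. Its argument "series" is text: rows parted by semicolons, each of 7 numbers parted by spaces: the shift along the tool's x, y, z in m, then the turn, a rotation vector about the tool's x, y, z in degrees, then the closure, from 0 (fully open) to 1 (shut). In form: dx dy dz ax ay az fingers; .... A call has 1 to 5 rows; each row is the pose to reach, as a shift and turn from the pose commanded when the call began, along the tool's axes at that moment; what a row does not reach only later rows make up. A row lasts 1/10 s, in which the tool goes at most 50 mm and 8.59 degrees, less where a joint would pass 70% of its speed; a pose out of reach is approached as far as the arm can. A call with a gripper value outside its range is refused whole. The fingers move at their own pace and stop on an object; "squeeze" is the grip in N (left out, the last holds). Time passes only in rows, so rows that repeat a pose let the fingers close. It gives the time, the measured TCP pose, the force, the opening and the grip force at its end, in the units of the state.
- manip.get_state(): the state, without advancing time (a new reading comes with each control period).
- eyes.get_image(name): name is "scene" or "side" or "wrist"; returns the picture (480x640x3 uint8, red, green, blue); there is no depth.
- eyes.camera_info(name): a dict with "fx", "fy", "cx", "cy" (pixels), "dist" ([k1, k2, p1, p2, k3] as OpenCV has them; the pictures are not rectified), "eye" and "orientation" of the camera in the world. Camera axes: x right, y down, z forward; pixel columns grow to the right and rows downward; lengths in m; the calibration is good to about 2 mm. A picture is of the moment at which its call begins: read the wrist's pose just before it. camera_info takes no time and is no camera call; for the wrist camera it gives the pose at the moment of the call.
- manip.sign_off(): hands the job in; it is judged then, once.
The state is a dict: "clock": time; "qpos": joint angles; "qd": joint speeds; "effort": joint torques, N m; "position": TCP position; "ee_rot": TCP orientation; "contact_force": force on the tool from outside, world axes, zero at the start; "moment": the same for the moment, N m; "width": finger opening in m; "gripper_force": force on a finger pad.
Only numpy, scipy, OpenCV 4.12 (cv2) and the standard library are available. Lean on these libraries where they do the work, as an engineer would, in place of code of your own. Each camera call takes 0.05 s, during which the arm holds its last target. There are 200 camera calls.

## Working session

There is one attempt and no reset: what is moved stays moved. The work goes in short steps, Python scripts to look and compute and a tool call to move; the robot and the scene stay as the last step left them, time stands still between calls to the robot, and variables do not carry over. Pictures are saved under pics/ and viewed, at most 10 in all, crops included, and the job is handed in when it is done.

Besides the shell and the picture viewer there is one more tool, called after "Call:" by a JSON object that holds its "name" and its "arguments". servo_tool: Moves the arm, as the interface text tells. Its arguments: {"type":"object","properties":{"series":{"type":"string"},"squeeze":{"type":"number"}},"required":["series"]}

```bash
mkdir -p pics; ls; cat > h.py <<'E'
import numpy as np, cv2
from scipy.spatial.transform import Rotation as R
from rig import manip, eyes
def rot(q): return R.from_quat([q[1],q[2],q[3],q[0]]).as_matrix()
def cam(n):
    i=eyes.camera_info(n); K=np.array([[i['fx'],0,i['cx']],[0,i['fy'],i['cy']],[0,0,1.]])
    return K,np.array(i['dist'],float),np.array(i['eye']),rot(i['orientation'])
def ray(c,uv):
    K,d,e,M=c; p=cv2.undistortPoints(np.array([[uv]],float),K,d)[0,0]
    v=M@np.array([p[0],p[1],1]); return e,v/np.linalg.norm(v)
def atz(c,uv,z):
    e,v=ray(c,uv); return e+v*(z-e[2])/v[2]
def tri(obs):
    A=np.zeros((3,3));b=np.zeros(3);rs=[ray(c,u) for c,u in obs]
    for e,v in rs:
        P=np.eye(3)-np.outer(v,v);A+=P;b+=P@e
    x=np.linalg.solve(A,b); return x,[np.linalg.norm((np.eye(3)-np.outer(v,v))@(x-e)) for e,v in rs]
def proj(c,X):
    K,d,e,M=c; return cv2.projectPoints((np.atleast_2d(X)-e)@M,np.zeros(3),np.zeros(3),K,d)[0][:,0]
def snap(n,f):
    im=eyes.get_image(n); cv2.imwrite('pics/'+f,im[:,:,::-1]); return im
E
python3 - <<'E'
from h import *
for n in ('scene','side','wrist'):
    c=cam(n); snap(n,n+'0.png'); print(n,c[2].round(3),c[3].round(3).tolist(),c[0][0,0],c[1])
s=manip.get_state();print(s)
E
```

```text
pics
scene [ 0.175 -0.245  0.901] [[0.487, -0.778, 0.397], [-0.874, -0.429, 0.23], [-0.008, -0.458, -0.889]] 453.64208700551984 [-0.0544563  0.         0.         0.         0.       ]
side [1.107 0.478 0.543] [[-0.662, 0.38, -0.646], [0.75, 0.34, -0.568], [0.004, -0.86, -0.51]] 483.8041267750496 [-0.0641694  0.         0.         0.         0.       ]
wrist [0.575 0.077 0.374] [[1.0, -0.0, -0.002], [-0.001, -0.953, -0.301], [-0.001, 0.301, -0.953]] 350.0510444627651 [-0.04150856  0.          0.          0.          0.        ]
{'clock': 0.15, 'qpos': array([-1.20937531e-01,  2.76449658e-01,  1.50582317e+00, -1.45305046e-05,
        1.36072317e+00, -1.20974932e-01]), 'qd': array([ 0.00146625, -0.00081926, -0.00345856, -0.00111759, -0.00175736,
        0.00080081]), 'effort': array([ 9.65923646e-04, -4.17143512e+01, -2.46032345e+01, -1.26433165e-04,
        7.58384820e-03, -3.43765259e-05]), 'position': array([5.74559994e-01, 7.83114092e-05, 1.97446146e-01]), 'ee_rot': array([-5.48017094e-04,  7.07092309e-01,  7.07120905e-01, -4.38257061e-04]), 'contact_force': array([ 0.49216483, -0.75677516, -1.1398136 ]), 'moment': array([ 0.00062835, -0.02873354, -0.00895518]), 'gripper_force': 0.0, 'width': 0.08528443078959168}
```

View pics/scene0.png

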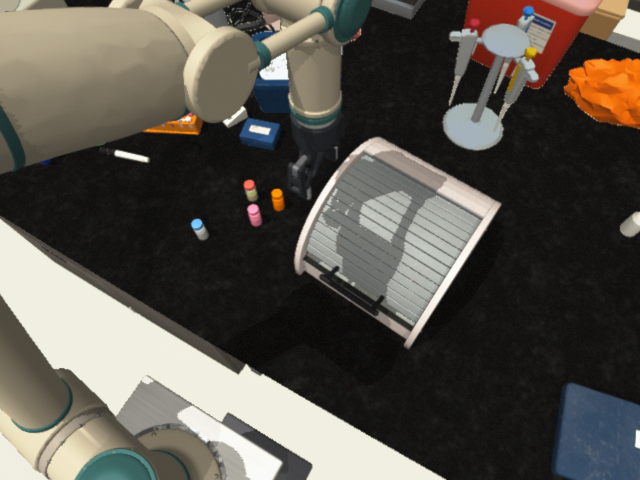

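View pics/side0.png

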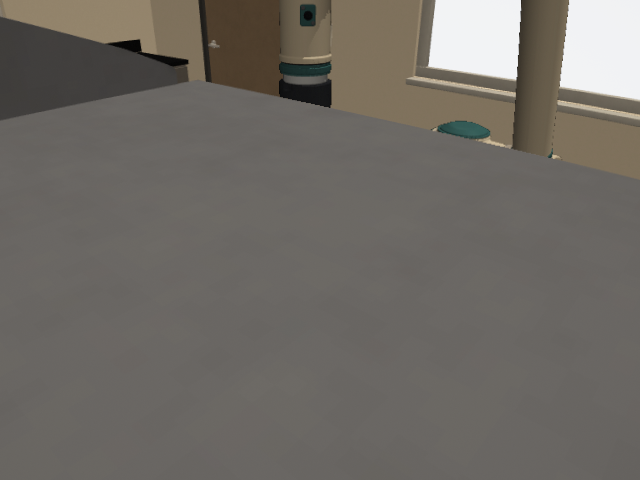

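Scene: candidates are red/glass (250,184), pink (254,210), orange (277,193) and blue (197,225). The pull bar runs roughly (330,270)–(380,303). The side camera's view is blocked. Next I check the wrist picture and a close crop.

```bash
python3 - <<'E'
import cv2
a=cv2.imread('pics/scene0.png')
x=cv2.resize(a[170:250,180:300],None,fx=5,fy=5,interpolation=cv2.INTER_CUBIC)[:, :600]
cv2.imwrite('pics/crop1.png',x)
b=cv2.resize(a[130:355,290:510],None,fx=2.6,fy=2.6,interpolation=cv2.INTER_CUBIC)
cv2.imwrite('pics/crop2.png',b)
E
```

```text
(no output)
```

View pics/crop1.png

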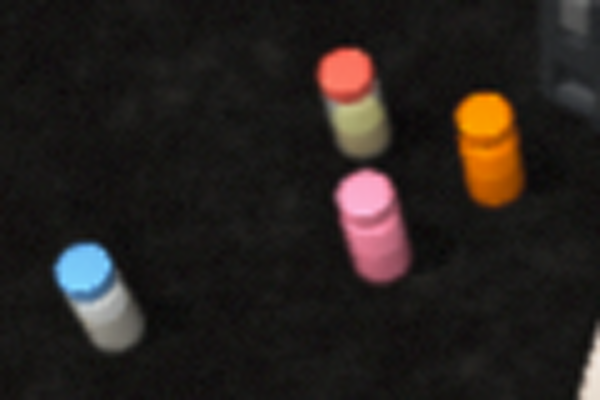

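View pics/crop2.png

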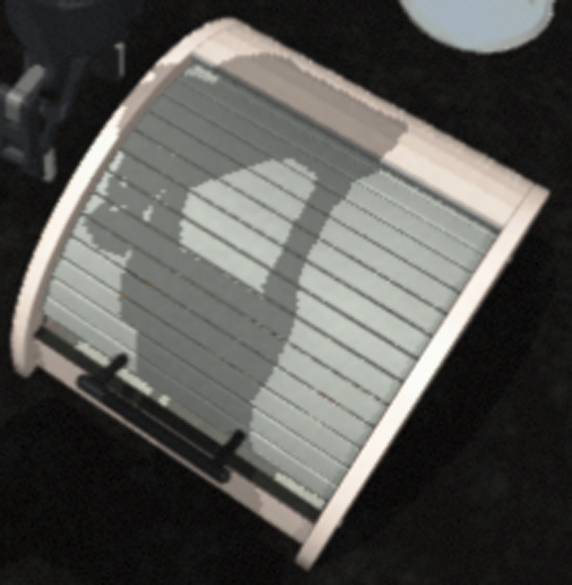

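View pics/wrist0.png

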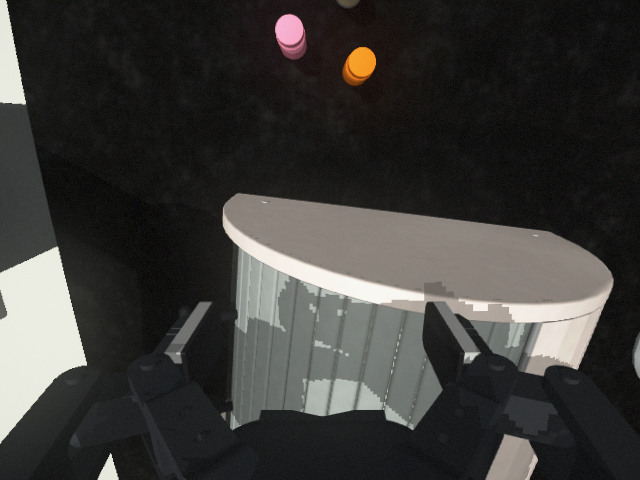

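Crop 1 confirms the choice: the red cap on a glass body at scene (249,185), with pink, orange and blue separate. The bar ends are at scene (323,277) and (377,312). The wrist view shows the store's left wall base line from (238,194) to (550,232). Next I fit the store pose from both views.

```bash
cat > fit.py <<'E'
from h import *
from scipy.optimize import least_squares
S=cam('scene'); W=cam('wrist')
obs=[('s','b',60,322.7,277.),('s','b',-60,376.5,312.),
 ('s',(-176,-143,0),0,406.5,348.5),('w',(-176,143,0),0,238,194),('w',(176,143,0),0,550,232),
 ('s',(45,-130,199),0,482.3,218.5),('s',(45,130,199),0,365,152.3)]
def P(p,m): 
    c,s=np.cos(p[2]),np.sin(p[2]); x,y,z=np.array(m)/1000
    return np.array([p[0]+c*x-s*y,p[1]+s*x+c*y,z])
def bar(t,y): a=np.radians(75)-t; return (-205*np.sin(a),y,30+205*np.cos(a))
def res(p):
    r=[]
    for v,m,y,u,w in obs:
        X=P(p,bar(p[3],y) if m=='b' else m)
        r+=list(proj(S if v=='s' else W,X)[0]-[u,w])
    return r
f=least_squares(res,[.6,-.2,-.1,.05],loss='soft_l1',f_scale=2)
p=f.x; print('store',p.round(4),np.degrees(p[2:])); print(np.array(res(p)).reshape(-1,2).round(1).tolist())
np.save('store.npy',p)
for t in np.linspace(p[3],1.309,6): print(round(t,3),P(p,bar(t,0)).round(4))
print('pad',P(p,(-85,0,22)))
X=atz(S,(249.4,185),.056); print('red cap',X)
print('pink',atz(S,(253.4,208.5),.056),'blue',atz(S,(197,224),.056),'orange',atz(S,(277,193.5),.056))
print('pink w',atz(W,(290,30),.056),'orange w',atz(W,(361,61),.056))
E
python3 fit.py
```

```text
store [ 0.6394 -0.1541 -0.1262  0.1436] [-7.23101603  8.2265928 ]
[[-0.4, -0.8], [-1.1, 0.1], [2.0, -0.1], [-0.7, -0.3], [-0.7, 0.9], [1.6, -1.0], [-0.9, -2.8]]
0.144 [ 0.4525 -0.1304  0.1108]
0.377 [ 0.4761 -0.1334  0.1522]
0.61 [ 0.5085 -0.1375  0.1869]
0.843 [ 0.548  -0.1425  0.2131]
1.076 [ 0.5924 -0.1482  0.2295]
1.309 [ 0.6394 -0.1541  0.235 ]
pad [ 0.55507472 -0.14344436  0.022     ]
red cap [0.59402298 0.193283   0.056     ]
pink [0.54657979 0.15120679 0.056     ] blue [0.45520031 0.23680832 0.056     ] orange [0.60455527 0.12658479 0.056     ]
pink w [0.54853525 0.15439382 0.056     ] orange w [0.60682759 0.13107549 0.056     ]
```

Call:
{"name": "servo_tool", "arguments": {"series": "-0.02 -0.04 -0.02 0 0 3.6 0.6; -0.05 -0.075 -0.03 0 0 7.23 0.6; -0.08 -0.11 -0.03 0 0 7.23 0.6; -0.11 -0.122 -0.02 0 0 7.23 0.6; -0.13 -0.122 0 0 0 7.23 0.6"}}

```text
clock: 0.65
position: [0.452, -0.1318, 0.1995]
ee_rot: [0.002, 0.751, 0.661, 0.0]
contact_force: [2.3, 0.4, -0.6]
width: 0.0339
gripper_force: 0.0
```

Call:
{"name": "servo_tool", "arguments": {"series": "0 0 0 0 0 0 0.6; 0 0 0 0 0 0 0.6"}}

```text
clock: 0.85
position: [0.4528, -0.1297, 0.1979]
ee_rot: [-0.001, 0.751, 0.661, 0.0]
contact_force: [0.6, 0.3, 0.4]
width: 0.0346
gripper_force: 0.0
```

```bash
python3 - <<'E'
from h import *
import fit
s=manip.get_state();print(s['position'],s['ee_rot'],s['width'],s['clock'])
c=cam('wrist'); im=snap('wrist','w1.png').copy()
im=cv2.cvtColor(im,cv2.COLOR_RGB2BGR)
for y in (-60,60): 
    q=proj(c,fit.P(fit.p,fit.bar(fit.p[3],y)))[0]; print(q); cv2.circle(im,tuple(int(v) for v in q),5,(0,255,0),1)
cv2.imwrite('pics/w1m.png',im); np.savez('w1.npz',c2=c[2],c3=c[3])
E
```

```text
store [ 0.5409 -0.1891 -0.1007  0.75  ] [-5.76910886 42.96973804]
[[17.4, 0.5], [26.0, 5.0], [0.1, 53.4], [0.8, -78.8], [31.3, -123.9], [1.4, 49.9], [-9.7, 42.5]]
0.75 [ 0.4327 -0.1782  0.2038]
0.862 [ 0.4527 -0.1802  0.2148]
0.974 [ 0.4738 -0.1824  0.2236]
1.085 [ 0.4957 -0.1846  0.2299]
1.197 [ 0.5182 -0.1868  0.2337]
1.309 [ 0.5409 -0.1891  0.235 ]
pad [ 0.45635111 -0.18060149  0.022     ]
red cap [0.59402298 0.193283   0.056     ]
pink [0.54657979 0.15120679 0.056     ] blue [0.45520031 0.23680832 0.056     ] orange [0.60455527 0.12658479 0.056     ]
pink w [0.44654982 0.02698243 0.056     ] orange w [ 0.50150808 -0.00361285  0.056     ]
[ 0.45276031 -0.12974118  0.19788938] [-7.54980068e-04  7.50700519e-01  6.60642224e-01  1.16806689e-04] 0.0345651240861755 0.85
[303.08164996 439.75848037]
[292.71302204 264.13344098]
```

View pics/w1m.png

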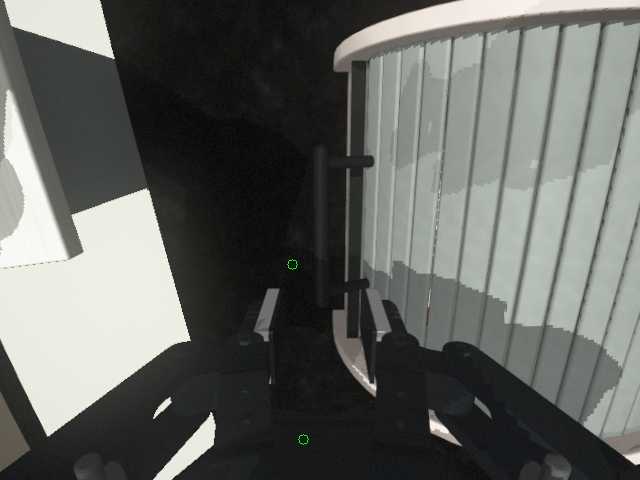

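The markers came from my refit with a stale camera pose, so I ignore them. The bar itself shows at ends (320,147) and (321,306), in line with the finger gap. I refit properly with both wrist poses.

```bash
cat > fit.py <<'E'
from h import *
from scipy.optimize import least_squares
S=cam('scene'); W=cam('wrist'); z=np.load('w1.npz')
W1=(W[0],W[1],z['c2'],z['c3'])
W0=(W[0],W[1],np.array([.575,.077,.374]),np.array([[1.0,0,-0.002],[-0.001,-0.953,-0.301],[-0.001,0.301,-0.953]]))
C=dict(s=S,w=W0,v=W1)
obs=[('s','b',60,322.7,277.),('s','b',-60,376.5,312.),('v','b',60,320.5,147),('v','b',-60,321,306),
 ('s',(-176,-143,0),0,406.5,348.5),('w',(-176,143,0),0,238,194),('w',(176,143,0),0,550,232),
 ('s',(45,-130,199),0,482.3,218.5),('s',(45,130,199),0,365,152.3)]
def P(p,m): 
    c,s=np.cos(p[2]),np.sin(p[2]); x,y,z=np.array(m)/1000
    return np.array([p[0]+c*x-s*y,p[1]+s*x+c*y,z])
def bar(t,y): a=np.radians(75)-t; return (-205*np.sin(a),y,30+205*np.cos(a))
def res(p):
    return np.concatenate([proj(C[v],P(p,bar(p[3],y) if m=='b' else m))[0]-[u,w] for v,m,y,u,w in obs])
if __name__=='__main__':
    p=least_squares(res,[.6394,-.1541,-.1262,.1436],loss='soft_l1',f_scale=2).x
    print('store',p.round(4),np.degrees(p[2:])); print(res(p).reshape(-1,2).round(1).tolist())
    np.save('store.npy',p)
    for a,b in ((0,2),(1,3)): print(tri([(C[o[0]],o[3:]) for o in (obs[a],obs[b])]))
    for t in np.linspace(p[3],1.309,7): print(round(t,3),P(p,bar(t,0)).round(4))
    print('pad',P(p,(-85,0,22)))
E
python3 fit.py
```

```text
store [ 0.6381 -0.154  -0.1286  0.1546] [-7.36626512  8.8590206 ]
[[-0.7, -1.3], [-1.4, -0.1], [0.9, 6.5], [0.4, -4.4], [1.4, 0.5], [-1.7, -1.2], [-1.6, 0.9], [1.3, -0.4], [-1.2, -2.5]]
(array([ 0.46109617, -0.06834279,  0.10102547]), [np.float64(0.0024375547011101263), np.float64(0.0024375547011101307)])
(array([ 0.44407121, -0.19184956,  0.11631732]), [np.float64(0.0002834705969645557), np.float64(0.0002834705969647131)])
0.155 [ 0.4522 -0.13    0.1129]
0.347 [ 0.4713 -0.1324  0.1472]
0.539 [ 0.4966 -0.1357  0.1772]
0.732 [ 0.5272 -0.1397  0.2018]
0.924 [ 0.5618 -0.1441  0.22  ]
1.117 [ 0.5992 -0.149   0.2312]
1.309 [ 0.6381 -0.154   0.235 ]
pad [ 0.55379794 -0.14310836  0.022     ]
```

Call:
{"name": "servo_tool", "arguments": {"series": "0 0 0.03 0 0 0 0.6; 0 0 0.06 0 0 0 0.6; 0 0 0.085 0 0 0 0.6; 0 0 0.103 0 0 0 0.6; 0 0 0.103 0 0 0 0.6"}}

```text
clock: 1.4
position: [0.4519, -0.1282, 0.0935]
ee_rot: [-0.002, 0.75, 0.662, -0.001]
contact_force: [-0.2, -0.4, -0.1]
width: 0.0341
gripper_force: 0.0
```

Call:
{"name": "servo_tool", "arguments": {"series": "0 0 0 0 0 0 1; 0 0 0 0 0 0 1; 0 0 0 0 0 0 1; 0 0 0 0 0 0 1", "squeeze": 30}}

```text
clock: 1.8
position: [0.4537, -0.1302, 0.096]
ee_rot: [0.001, 0.75, 0.661, 0.0]
contact_force: [-0.0, -0.5, -0.3]
width: 0.0002
gripper_force: 0.0
```

The fingers closed on nothing, so I look.

```bash
python3 - <<'E'
from h import *
a=snap('wrist','w2.png'); b=snap('scene','s2.png')
b=cv2.resize(b[230:390,270:470],None,fx=2.0,fy=2.0); 
cv2.imwrite('pics/j2.png',np.hstack([cv2.resize(a,(400,300)),cv2.resize(b,(400,320))[:300]])[:,:,::-1])
print(manip.get_state()['position'])
E
```

```text
[ 0.45334761 -0.13013686  0.09567295]
```

View pics/j2.png

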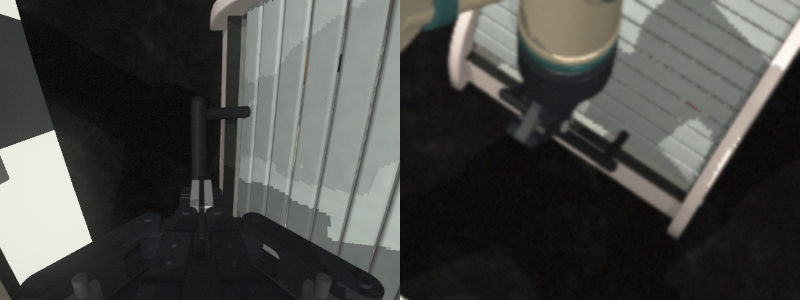

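```bash
python3 - <<'E'
from fit import *
W2=cam('wrist')
p=np.load('store.npy')
a=cv2.imread('pics/w1.png');b=cv2.imread('pics/w2.png');s=cv2.imread('pics/scene0.png')
print('tri end', tri([(W1,(320.5,147)),(W2,(320,157))]), tri([(W1,(320.5,147)),(W2,(320,157)),(S,(322.7,277))]))
for z in (.083,.09,.1,.11): print(z,atz(W1,(320.5,147),z).round(4),atz(W2,(320,157),z).round(4),atz(S,(322.7,277),z).round(4),atz(S,(376.5,312),z).round(4),atz(W1,(321,306),z).round(4))
g=cv2.resize(s[255:335,300:420],None,fx=5,fy=5,interpolation=cv2.INTER_CUBIC)
g=np.clip(g.astype(float)*2.5,0,255).astype('uint8')
f=np.clip(cv2.resize(a[130:330,290:400],None,fx=2,fy=2).astype(float)*3,0,255).astype('uint8')
w=np.zeros((400,800,3),'uint8'); w[:,:600]=g; w[:,600:]=f[:,:200]
cv2.imwrite('pics/j3.png',w)
E
```

```text
tri end (array([ 0.46009433, -0.0664625 ,  0.09980994]), [np.float64(0.00043555010997107244), np.float64(0.0004355501099709841)]) (array([ 0.46101702, -0.06767338,  0.10003025]), [np.float64(0.001851822015895354), np.float64(0.001277882196957051), np.float64(0.0030601605947470807)])
0.083 [ 0.4595 -0.0672  0.083 ] [ 0.4603 -0.0678  0.083 ] [ 0.469  -0.0664  0.083 ] [ 0.4558 -0.1897  0.083 ] [ 0.4414 -0.2095  0.083 ]
0.09 [ 0.4595 -0.0669  0.09  ] [ 0.4604 -0.0673  0.09  ] [ 0.4665 -0.0679  0.09  ] [ 0.4534 -0.1902  0.09  ] [ 0.4419 -0.2058  0.09  ]
0.1 [ 0.4597 -0.0664  0.1   ] [ 0.4605 -0.0665  0.1   ] [ 0.4629 -0.0701  0.1   ] [ 0.4499 -0.1909  0.1   ] [ 0.4426 -0.2004  0.1   ]
0.11 [ 0.4598 -0.0659  0.11  ] [ 0.4607 -0.0657  0.11  ] [ 0.4593 -0.0723  0.11  ] [ 0.4465 -0.1916  0.11  ] [ 0.4434 -0.195   0.11  ]
```

View pics/j3.png

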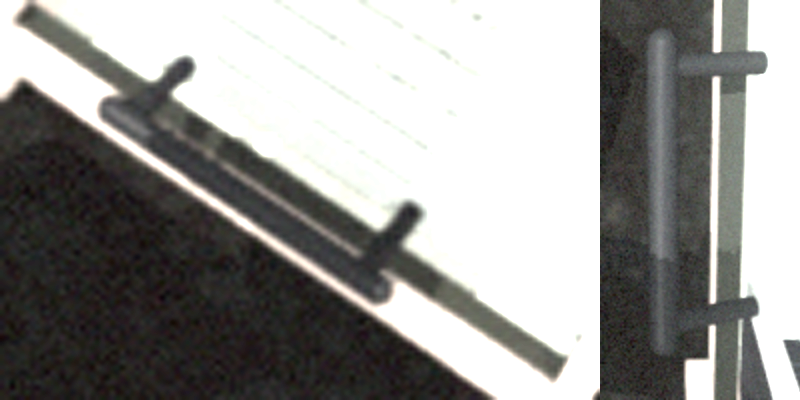

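```bash
cat > fit2.py <<'E'
from fit import *
W2=cam('wrist'); np.savez('w2.npz',c2=W2[2],c3=W2[3])
b=cv2.imread('pics/w2.png',0); print('w2 col320', b[145:185:2,320].tolist(), b[145:185:2,335].tolist())
ob=[(S,66,320.4,276.4),(S,-66,377,313),(W1,66,320.5,145),(W1,-66,322,306.5),(S,52,327,280.4),(S,-52,372,309.8),(W1,52,320.5,161.5),(W1,-52,321.5,289)]
def r(q,o=ob):
    m=q[:3]; d=np.array([-np.sin(q[3]),np.cos(q[3]),0])
    return np.concatenate([proj(c,m+d*y/1000)[0]-[u,v] for c,y,u,v in o])
f=least_squares(r,[.4525,-.13,.105,-.128],loss='soft_l1',f_scale=1); print(f.x, r(f.x).reshape(-1,2).round(1).tolist())
for o in (ob[0::2],): pass
o=[k for k in ob if k[0] is W1]; g=least_squares(lambda q:r(q,o),f.x); print('W1 only',g.x,r(g.x,o).round(1))
print('pred in W2',[proj(W2,f.x[:3]+np.array([-np.sin(f.x[3]),np.cos(f.x[3]),0])*y/1000)[0].round(1) for y in (66,52)])
E
python3 fit2.py
```

```text
w2 col320 [20, 21, 18, 14, 24, 23, 27, 32, 33, 38, 38, 38, 37, 38, 38, 35, 36, 35, 37, 37] [21, 20, 19, 22, 20, 23, 20, 19, 13, 15, 16, 17, 19, 13, 19, 28, 30, 33, 29, 29]
[ 0.45205477 -0.12998334  0.10701869 -0.11885184] [[-1.1, -0.9], [0.7, 1.6], [-0.1, -0.3], [0.1, -1.8], [-1.8, -0.9], [-0.7, 0.5], [0.1, 2.4], [0.4, 0.8]]
W1 only [ 0.45208341 -0.12905624  0.10966312 -0.12061924] [-0.1 -1.4 -0.2 -1.3  0.1  1.5  0.2  1.2]
pred in W2 [array([318. , 153.9]), array([318.3, 184.2])]
```

```bash
python3 - <<'E'
from h import *
S=cam('scene');W=cam('wrist')
s=manip.get_state(); T=s['position']; M=rot(s['ee_rot']); print(M.round(3).tolist())
for k in (0,.019,.073,.15): print(k,proj(S,T-M[:,2]*k).round(1),proj(W,T-M[:,2]*k).round(1))
print('eye in tool', M.T@(W[2]-T))
b=cv2.imread('pics/w2.png')[215:385,250:390]; c=cv2.imread('pics/s2.png')[240:320,310:400]
b=np.clip(cv2.resize(b,(400,486),interpolation=2).astype(float)*2,0,255)
c=np.clip(cv2.resize(c,(400,356),interpolation=2).astype(float)*2,0,255)
w=np.zeros((486,800,3),'uint8');w[:,:400]=b;w[:356,400:]=c;cv2.imwrite('pics/j4.png',w)
E
```

```text
[[0.126, 0.992, 0.001], [0.992, -0.126, -0.0], [-0.0, 0.001, -1.0]]
0 [[348.1 296.3]] [[322. 276.]]
0.019 [[348.4 292.7]] [[321.9 291.5]]
0.073 [[349.5 281.6]] [[321.9 360.2]]
0.15 [[351.3 263.1]] [[321.6 677.5]]
eye in tool [ 7.74213925e-02  1.46133535e-04 -1.76350277e-01]
```

View pics/j4.png

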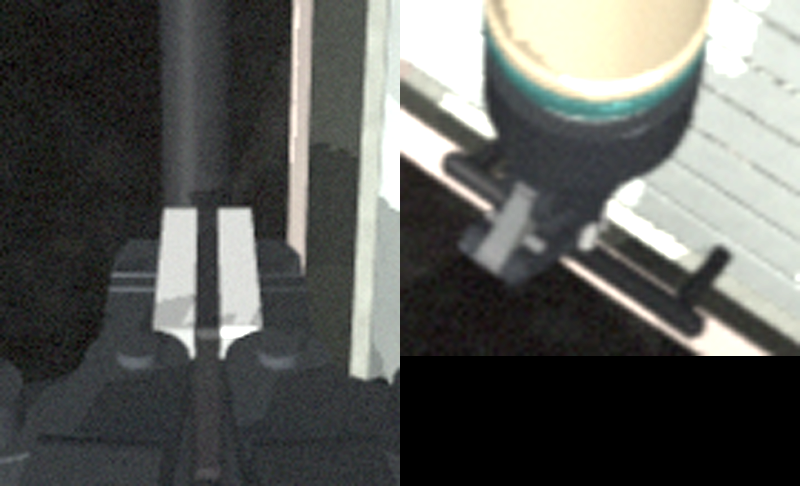

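Call:
{"name": "servo_tool", "arguments": {"series": "0 0 0 0 0 0 0.6; 0 0 0 0 0 0 0.6; 0 -0.001 0.008 0 0 0 0.6; 0 -0.001 0.014 0 0 0 0.6; 0 -0.001 0.014 0 0 0 0.6"}}

```text
clock: 2.4
position: [0.4509, -0.1294, 0.0798]
ee_rot: [-0.001, 0.75, 0.661, -0.001]
contact_force: [0.1, 0.5, 0.7]
width: 0.0342
gripper_force: 0.0
```

Call:
{"name": "servo_tool", "arguments": {"series": "0 0 0 0 0 0 1; 0 0 0 0 0 0 1; 0 0 0 0 0 0 1; 0 0 0 0 0 0 1", "squeeze": 30}}

```text
clock: 2.8
position: [0.4519, -0.1299, 0.0811]
ee_rot: [-0.0, 0.75, 0.661, -0.0]
contact_force: [-1.1, -0.1, -1.1]
width: 0.0083
gripper_force: 27.0
```

Call:
{"name": "servo_tool", "arguments": {"series": "0 0 0 0 0 0 0.65; 0 0 0 0 0 0 0.65; 0 0 0.005 0 0 0 0.65; 0 0 0.009 0 0 0 0.65; 0 0 0.009 0 0 0 0.65"}}

```text
clock: 3.3
position: [0.4515, -0.1296, 0.0714]
ee_rot: [-0.001, 0.75, 0.661, -0.0]
contact_force: [0.1, -0.0, -0.1]
width: 0.0297
gripper_force: 0.0
```

Call:
{"name": "servo_tool", "arguments": {"series": "0 0 0 0 0 0 1; 0 0 0 0 0 0 1; 0 0 0 0 0 0 1; 0 0 0 0 0 0 1", "squeeze": 40}}

```text
clock: 3.7
position: [0.4519, -0.1298, 0.072]
ee_rot: [-0.0, 0.75, 0.661, -0.0]
contact_force: [-0.4, -0.3, 0.2]
width: 0.0105
gripper_force: 39.3
```

Call:
{"name": "servo_tool", "arguments": {"series": "0 0 0 0 0 0 0.65; 0 0 0 0 0 0 0.65; 0 0 0.005 0 0 0 0.65; 0 0 0.005 0 0 0 1; 0 0 0.005 0 0 0 1"}}

```text
clock: 4.2
position: [0.4519, -0.1298, 0.0668]
ee_rot: [-0.0, 0.75, 0.661, -0.0]
contact_force: [0.1, 0.1, -1.5]
width: 0.01
gripper_force: 38.9
```

Call:
{"name": "servo_tool", "arguments": {"series": "0 0 0 0 0 0 1; 0 0 0 0 0 0 1", "squeeze": 40}}

```text
clock: 4.4
position: [0.4519, -0.1298, 0.0668]
ee_rot: [-0.0, 0.75, 0.661, -0.0]
contact_force: [0.3, 0.1, -4.0]
width: 0.0103
gripper_force: 38.9
```

Call:
{"name": "servo_tool", "arguments": {"series": "0 0.002 -0.007 0 0 0 1; 0 0.0044 -0.0136 0 0 0 1; 0 0.007 -0.02 0 0 0 1; 0 0.0097 -0.0269 0 0 0 1; 0 0.0097 -0.0269 0 0 0 1"}}

```text
clock: 4.9
position: [0.4669, -0.1317, 0.0955]
ee_rot: [0.004, 0.751, 0.661, 0.003]
contact_force: [8.9, 1.5, -4.4]
width: 0.0101
gripper_force: 39.8
```

Call:
{"name": "servo_tool", "arguments": {"series": "0 0.011 -0.010 0 0 0 1; 0 0.0173 -0.0187 0 0 0 1; 0 0.024 -0.027 0 0 0 1; 0 0.0313 -0.035 0 0 0 1; 0 0.0313 -0.035 0 0 0 1"}}

```text
clock: 5.4
position: [0.4936, -0.1349, 0.1306]
ee_rot: [0.0, 0.75, 0.661, 0.001]
contact_force: [-1.6, 1.5, 4.5]
width: 0.0102
gripper_force: 40.6
```

```bash
python3 - <<'E'
from h import *
import fit
s=manip.get_state(); print(s['position'],s['contact_force'],s['moment'],s['width'],s['qd'].round(3))
print(rot(s['ee_rot']).round(3).tolist())
S=cam('scene');im=snap('scene','s3.png'); W=cam('wrist'); w=snap('wrist','w3.png')
p=[.6385,-.1541,-.1275]
d=np.array([np.cos(p[2]),np.sin(p[2])]);print('store x of TCP',(s['position'][:2]-p[:2])@d)
q=w.copy()
for t,c in ((.2,(255,0,0)),(.3,(0,255,0)),(.4,(0,0,255)),(.5,(255,255,0)),(.6,(255,0,255))):
  for y in (-66,66):
    u=proj(S,fit.P(p,fit.bar(t,y)))[0]; cv2.circle(im,tuple(int(round(v)) for v in u),1,c,-1)
    u=proj(W,fit.P(p,fit.bar(t,y)))[0]; cv2.circle(q,tuple(int(round(v)) for v in u),3,c,-1)
a=cv2.resize(im[210:350,290:430],(480,480),interpolation=2)
o=np.zeros((480,800,3),'uint8');o[:,:480]=a;o[:240,480:]=cv2.resize(q,(320,240));o[240:,480:]=cv2.resize(q[200:400,200:466],(320,240))
o=np.clip(o.astype(float)*1.8,0,255).astype('uint8');cv2.imwrite('pics/j5.png',o[:,:,::-1])
E
```

```text
[ 0.49361762 -0.13489676  0.13063731] [-1.57559699  1.48852942  4.45370295] [ 0.35890209  0.61870179 -0.00953085] 0.010222250406700288 [-0.002 -0.011  0.016  0.002 -0.025 -0.005]
[[0.126, 0.992, 0.001], [0.992, -0.126, 0.0], [0.0, 0.001, -1.0]]
store x of TCP -0.14614813239287722
```

View pics/j5.png

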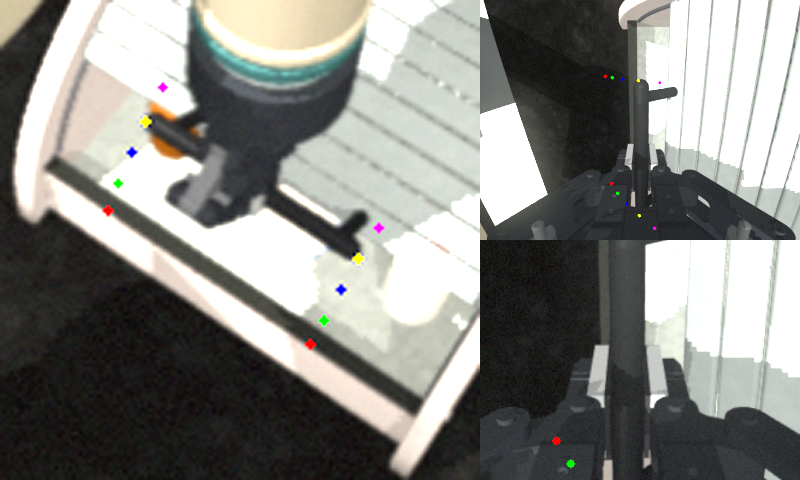

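The overlay shows the bar at about travel 0.51, so the visual store fit is right and the bar follows the grip. Inside, the orange-brown bottle is on the left, and the white pad and white bottle are visible too. Continuing round the arc.

Call:
{"name": "servo_tool", "arguments": {"series": "0 0.0108 -0.0103 0 0 0 1; 0 0.0218 -0.0195 0 0 0 1; 0 0.0334 -0.028 0 0 0 1; 0 0.0455 -0.0355 0 0 0 1; 0 0.0581 -0.0423 0 0 0 1"}}

```text
clock: 6.0
position: [0.5468, -0.1415, 0.1716]
ee_rot: [-0.003, 0.75, 0.661, -0.002]
contact_force: [-7.5, 2.7, 2.4]
width: 0.0102
gripper_force: 39.7
```

Call:
{"name": "servo_tool", "arguments": {"series": "0 0.0131 -0.0058 0 0 0 1; 0 0.0266 -0.0107 0 0 0 1; 0 0.0403 -0.0147 0 0 0 1; 0 0.0543 -0.0176 0 0 0 1; 0 0.0543 -0.0176 0 0 0 1"}}

```text
clock: 6.5
position: [0.6064, -0.1489, 0.1913]
ee_rot: [0.002, 0.75, 0.661, 0.002]
contact_force: [-0.0, 2.9, 6.7]
width: 0.0102
gripper_force: 41.1
```

Call:
{"name": "servo_tool", "arguments": {"series": "0 0.012 -0.0015 0 0 0 1; 0 0.024 -0.0025 0 0 0 1; 0 0.034 -0.003 0 0 0 1; 0 0.040 -0.003 0 0 0 1; 0 0.040 -0.003 0 0 0 1"}}

```text
clock: 7.0
position: [0.6382, -0.1528, 0.1937]
ee_rot: [-0.005, 0.75, 0.661, -0.003]
contact_force: [-15.3, 3.4, 12.8]
width: 0.0097
gripper_force: 42.0
```

Call:
{"name": "servo_tool", "arguments": {"series": "0 -0.004 0.001 0 0 0 1; 0 -0.006 0.001 0 0 0 0.6; 0 -0.006 0.001 0 0 0 0.6; 0 -0.006 0 0 0 0 0.6; 0 -0.006 -0.01 0 0 0 0.6"}}

```text
clock: 7.5
position: [0.6375, -0.1535, 0.2005]
ee_rot: [-0.001, 0.75, 0.661, -0.001]
contact_force: [-0.1, -0.5, -0.4]
width: 0.0344
gripper_force: 0.0
```

Call:
{"name": "servo_tool", "arguments": {"series": "0 0 -0.03 0 0 0 0.6; 0 0 -0.07 0 0 0 0.6; 0 0 -0.09 0 0 0 0.6; 0 0 -0.09 0 0 0 0.6"}}

```text
clock: 7.9
position: [0.6402, -0.1543, 0.2966]
ee_rot: [0.004, 0.75, 0.661, 0.002]
contact_force: [-0.3, -0.1, 0.9]
width: 0.034
gripper_force: 0.0
```

```bash
python3 - <<'E'
from h import *
import fit
s=manip.get_state(); print(s['position'],s['contact_force'],s['width'])
S=cam('scene');im=snap('scene','s4.png'); W=cam('wrist'); w=snap('wrist','w4.png')
np.savez('w4.npz',c2=W[2],c3=W[3])
p=[.6385,-.1541,-.1275]
for n in((-85,0,22),(-157,0,62)): print(n,fit.P(p,n),proj(S,fit.P(p,n)),proj(W,fit.P(p,n)))
for y in (66,-66): print(proj(S,fit.P(p,fit.bar(1.309,y))),proj(W,fit.P(p,fit.bar(1.309,y))))
# red cap blob in scene
def blob(im,lo,hi,box):
    h=cv2.cvtColor(im,cv2.COLOR_RGB2HSV);m=cv2.inRange(h,np.array(lo),np.array(hi)); r=np.zeros_like(m);y0,y1,x0,x1=box;r[y0:y1,x0:x1]=m[y0:y1,x0:x1]
    n,l,st,c=cv2.connectedComponentsWithStats(r); return [(st[i].tolist(),c[i].round(1).tolist()) for i in range(1,n) if st[i,4]>15]
print('red',blob(im,(0,120,120),(8,255,255),(150,260,170,310)))
# white pad in scene: bright low-sat
g=cv2.inRange(cv2.cvtColor(im,cv2.COLOR_RGB2HSV),np.array((0,0,200)),np.array((180,40,255)))
n,l,st,c=cv2.connectedComponentsWithStats(g[200:340,290:420]);print([(st[i].tolist(),(c[i]+[290,200]).round(1).tolist()) for i in range(1,n) if st[i,4]>60])
h=np.hstack([cv2.resize(im[150:350,180:480],(800,533))[:, :]])
cv2.imwrite('pics/j6.png',h[:,:,::-1])
E
```

```text
[ 0.64023005 -0.15432871  0.2965935 ] [-0.34599075 -0.07183496  0.86259386] 0.03397585873375176
(-85, 0, 22) [ 0.55418996 -0.14329184  0.022     ] [[374.75677981 271.85475635]] [[254.7379959  190.75114272]]
(-157, 0, 62) [ 0.48277439 -0.13413669  0.062     ] [[356.26906603 290.85986831]] [[188.16252608 196.8122538 ]]
[[380.61048167 169.6512875 ]] [[320.72810585 146.57734241]]
[[444.75415568 206.60532452]] [[320.84891255 324.31068336]]
red [([243, 180, 12, 11, 99], [248.6, 184.8])]
[([6, 0, 28, 62, 369], [307.2, 226.9]), ([35, 12, 95, 86, 3582], [381.6, 251.7]), ([115, 81, 15, 15, 138], [411.3, 289.4])]
```

The store is open at its stop. My picture budget is used up, so from here I measure numerically. Moving over to the red vial.

Call:
{"name": "servo_tool", "arguments": {"series": "0.04 -0.01 0 0 0 0 0.3; 0.085 -0.022 0 0 0 0 0.3; 0.13 -0.034 0 0 0 0 0.3; 0.175 -0.046 0 0 0 0 0.3; 0.22 -0.058 0 0 0 0 0.3"}}

```text
clock: 8.5
position: [0.6068, 0.0737, 0.2898]
ee_rot: [-0.001, 0.75, 0.661, -0.001]
contact_force: [0.4, 0.2, 0.2]
width: 0.0604
gripper_force: 0.0
```

Call:
{"name": "servo_tool", "arguments": {"series": "0.045 -0.012 0.03 0 0 0 0.3; 0.085 -0.023 0.06 0 0 0 0.3; 0.118 -0.0314 0.09 0 0 0 0.3; 0.118 -0.0314 0.09 0 0 0 0.3; 0.118 -0.0314 0.09 0 0 0 0.3"}}

```text
clock: 9.0
position: [0.5902, 0.1935, 0.1993]
ee_rot: [-0.001, 0.75, 0.662, -0.002]
contact_force: [0.2, -0.3, 1.9]
width: 0.0599
gripper_force: 0.0
```

```bash
cat > m.py <<'E'
from h import *
import fit
def blobs(im,lo,hi,amin=30):
    h=cv2.cvtColor(im,cv2.COLOR_RGB2HSV);m=cv2.inRange(h,np.array(lo),np.array(hi))
    n,l,st,c=cv2.connectedComponentsWithStats(m); return [(st[i].tolist(),c[i].round(1).tolist()) for i in range(1,n) if st[i,4]>amin]
E
python3 - <<'E'
from m import *
s=manip.get_state(); T=s['position'];print(T,s['contact_force'],s['width'],s['clock'])
S=cam('scene');W=cam('wrist'); w=snap('wrist','w5.png'); im=snap('scene','s5.png')
for nm,lo,hi in (('red',(0,110,80),(6,255,255)),('red2',(174,110,80),(180,255,255)),('orange',(10,150,100),(20,255,255)),('pink',(160,50,100),(175,160,255))):
    print(nm,blobs(w,lo,hi),[b for b in blobs(im,lo,hi,15) if 150<b[1][1]<260 and 170<b[1][0]<310])
print('TCP px',proj(W,T))
print('exp red cap in W',proj(W,[.594,.193,.056]))
# pad ring search
def ring(img,c,p,r=30,z=22,rng=14):
    g=cv2.GaussianBlur(cv2.cvtColor(img,cv2.COLOR_RGB2GRAY),(3,3),0).astype(np.float32)
    th=np.linspace(0,2*np.pi,90,endpoint=False); out=[]
    for dx in range(-rng,rng+1):
        for dy in range(-rng,rng+1):
            v=[]
            for rr in (r-3,r+3):
                X=np.array([fit.P(p,(-85+dx+rr*np.cos(t),dy+rr*np.sin(t),z)) for t in th]); u=proj(c,X).astype(np.float32)
                v.append(cv2.remap(g,u[None,:,0],u[None,:,1],1)[0])
            out.append((np.median(np.clip(v[0]-v[1],-40,40)),np.mean(np.clip(v[0]-v[1],-25,25)),dx,dy))
    return sorted(out,key=lambda a:-a[1])[:4]
p=[.6385,-.1541,-.1275]
print('pad scene',ring(im,S,p))
z=np.load('w4.npz'); W4=(W[0],W[1],z['c2'],z['c3'])
print('pad wrist4',ring(cv2.imread('pics/w4.png')[:,:,::-1].copy(),W4,p))
E
```

```text
[0.59019248 0.19345854 0.19927886] [ 0.2428053  -0.27610922  1.86082719] 0.05991810633156027 9.0
red [] [([243, 179, 12, 12, 110], [248.6, 184.6])]
red2 [] [([250, 218, 12, 9, 37], [255.4, 222.4])]
orange [([333, 244, 28, 41, 452], [346.7, 260.2])] [([271, 189, 13, 22, 229], [277.4, 199.3])]
pink [([272, 230, 29, 38, 342], [289.1, 241.3])] [([247, 204, 14, 22, 235], [254.0, 214.4])]
TCP px [[321.92362838 276.01020036]]
exp red cap in W [[326.79335024 213.85615146]]
pad scene [(np.float32(38.998047), np.float32(25.0), -2, 0), (np.float32(40.0), np.float32(25.0), -2, 1), (np.float32(37.95117), np.float32(25.0), -2, 2), (np.float32(38.603027), np.float32(25.0), -1, -1)]
pad wrist4 [(np.float32(40.0), np.float32(25.0), -3, 2), (np.float32(40.0), np.float32(25.0), -3, 3), (np.float32(40.0), np.float32(25.0), -2, 1), (np.float32(40.0), np.float32(25.0), -2, 2)]
```

```bash
python3 - <<'E'
from m import *
w=cv2.imread('pics/w5.png'); h=cv2.cvtColor(w,cv2.COLOR_BGR2HSV)
m=(h[...,1]>70)&(h[...,2]>45)
n,l,st,c=cv2.connectedComponentsWithStats(m[120:330].astype('uint8'))
for i in range(1,n):
    if st[i,4]>40: k=l==i; print(st[i].tolist(),(c[i]+[0,120]).round(1),np.median(h[120:330][k],0))
for y in range(150,260,6): print(y,[tuple(int(v) for v in h[y,x]) for x in (310,322,328,334,345)])
E
```

```text
[453, 0, 82, 35, 1851] [488.8 133.7] [105. 131. 243.]
[588, 0, 52, 77, 2638] [620.3 150.5] [106. 144.  91.]
[271, 42, 129, 141, 8317] [340.3 236.4] [ 5. 87. 74.]
[161, 48, 29, 27, 157] [179.1 179.8] [104. 122. 200.]
150 [(4, 29, 61), (17, 62, 58), (10, 40, 57), (10, 42, 55), (11, 49, 57)]
156 [(13, 31, 57), (6, 43, 60), (10, 52, 59), (7, 43, 53), (10, 71, 54)]
162 [(0, 45, 62), (7, 34, 67), (3, 35, 66), (14, 64, 60), (9, 61, 59)]
168 [(6, 66, 62), (10, 61, 63), (11, 58, 70), (7, 67, 65), (9, 85, 60)]
174 [(8, 65, 59), (4, 63, 69), (9, 56, 77), (8, 77, 63), (8, 79, 61)]
180 [(2, 65, 67), (7, 79, 68), (5, 65, 71), (6, 78, 65), (7, 85, 63)]
186 [(8, 69, 70), (1, 83, 71), (18, 34, 166), (12, 33, 116), (4, 89, 66)]
192 [(5, 79, 74), (25, 62, 242), (30, 20, 254), (30, 44, 252), (6, 90, 68)]
198 [(5, 82, 75), (6, 117, 255), (16, 42, 255), (15, 45, 255), (4, 110, 67)]
204 [(5, 86, 77), (16, 45, 255), (16, 46, 255), (15, 49, 255), (4, 115, 69)]
210 [(2, 88, 75), (15, 47, 255), (16, 50, 255), (14, 55, 255), (3, 118, 69)]
216 [(5, 70, 87), (14, 56, 255), (14, 52, 255), (14, 55, 255), (0, 119, 71)]
222 [(1, 83, 83), (1, 100, 82), (3, 94, 81), (2, 83, 86), (0, 86, 80)]
228 [(179, 73, 87), (3, 106, 82), (4, 89, 83), (5, 96, 85), (2, 94, 81)]
234 [(1, 85, 84), (3, 89, 83), (1, 95, 83), (1, 88, 84), (6, 93, 82)]
240 [(179, 92, 83), (2, 83, 86), (0, 84, 85), (1, 79, 87), (5, 99, 77)]
246 [(177, 109, 77), (177, 86, 89), (4, 94, 84), (2, 88, 84), (14, 207, 245)]
252 [(176, 99, 80), (4, 91, 84), (5, 94, 84), (13, 199, 241), (20, 200, 255)]
258 [(0, 95, 78), (2, 85, 84), (3, 83, 83), (14, 203, 249), (27, 185, 255)]
```

```bash
python3 - <<'E'
from m import *
w=cv2.imread('pics/w5.png'); h=cv2.cvtColor(w,cv2.COLOR_BGR2HSV)
W=cam('wrist');S=cam('scene')
for y in range(180,226,2):
    x=np.where(h[y,295:365,2]>120)[0]+295
    print(y,(x.min(),x.max(),tuple(int(v) for v in w[y,(x.min()+x.max())//2][::-1])) if len(x) else None, end=' ')
print()
for q in ((.594,.193),(.592,.195),(.592,.191)):
  t=np.linspace(0,2*np.pi,40)
  for z in (.056,.045,0):
    u=proj(W,np.c_[q[0]+.0125*np.cos(t),q[1]+.0125*np.sin(t),0*t+z]); v=proj(S,np.c_[q[0]+.0125*np.cos(t),q[1]+.0125*np.sin(t),0*t+z]);print(q,z,'W',u.min(0).round(1),u.max(0).round(1),'S',v.min(0).round(1),v.max(0).round(1))
s=cv2.cvtColor(cv2.imread('pics/s5.png'),cv2.COLOR_BGR2HSV)
for y in range(176,206): 
    x=np.where(s[y,238:264,2]>75)[0]+238; print(y,(x.min(),x.max(),s[y,(x.min()+x.max())//2].tolist()) if len(x) else None,end=' ')
E
```

```text
180 None 182 None 184 None 186 (np.int64(326), np.int64(333), (165, 155, 141)) 188 (np.int64(323), np.int64(337), (221, 205, 156)) 190 (np.int64(321), np.int64(339), (252, 252, 213)) 192 (np.int64(320), np.int64(339), (255, 255, 238)) 194 (np.int64(319), np.int64(340), (252, 198, 158)) 196 (np.int64(319), np.int64(341), (255, 168, 146)) 198 (np.int64(318), np.int64(341), (255, 235, 212)) 200 (np.int64(317), np.int64(342), (255, 233, 210)) 202 (np.int64(317), np.int64(342), (255, 233, 210)) 204 (np.int64(317), np.int64(342), (255, 234, 209)) 206 (np.int64(317), np.int64(342), (255, 231, 209)) 208 (np.int64(317), np.int64(342), (255, 232, 207)) 210 (np.int64(317), np.int64(342), (255, 231, 204)) 212 (np.int64(318), np.int64(342), (255, 229, 203)) 214 (np.int64(319), np.int64(341), (255, 228, 202)) 216 (np.int64(320), np.int64(339), (255, 227, 200)) 218 (np.int64(323), np.int64(337), (255, 226, 200)) 220 (np.int64(327), np.int64(332), (240, 114, 101)) 222 None 224 None 
(0.594, 0.193) 0.056 W [310.4 199.3] [336.8 225.1] S [244.  180.5] [255.  189.7]
(0.594, 0.193) 0.045 W [310.7 197.1] 
[... 1194 characters left out ...]
 np.int64(255), [6, 152, 170]) 191 (np.int64(245), np.int64(256), [23, 80, 191]) 192 (np.int64(246), np.int64(256), [28, 80, 178]) 193 (np.int64(246), np.int64(256), [28, 86, 167]) 194 (np.int64(246), np.int64(256), [28, 89, 164]) 195 (np.int64(246), np.int64(256), [29, 86, 164]) 196 (np.int64(247), np.int64(256), [29, 75, 159]) 197 (np.int64(247), np.int64(256), [24, 84, 140]) 198 (np.int64(248), np.int64(256), [20, 88, 127]) 199 (np.int64(248), np.int64(256), [20, 86, 122]) 200 (np.int64(249), np.int64(254), [22, 76, 111]) 201 None 202 None 203 (np.int64(253), np.int64(253), [172, 94, 76]) 204 (np.int64(250), np.int64(256), [172, 99, 204]) 205 (np.int64(249), np.int64(257), [170, 92, 247])
```

```bash
python3 - <<'E'
from m import *
W=cam('wrist');S=cam('scene');T=manip.get_state()['position'];M=rot(manip.get_state()['ee_rot'])
print(tri([(W,(329.7,208)),(S,(248.8,184))]))
X=atz(W,(329.7,208),.056);print(X,atz(S,(248.8,184),.056)); X[:2]=(X[:2]*2+atz(S,(248.8,184),.056)[:2])/3
print(X, M.T@(np.r_[X[:2],.0]-T))
X=X[:2]; 
import fit
pd=fit.P([.6385,-.1541,-.1275],(-87,1,22)); print('pad',pd,'tool shift vial->pad',M.T@np.r_[pd[:2]-X,0])
E
```

```text
(array([0.59876562, 0.19676062, 0.05285125]), [np.float64(0.0017646917994083992), np.float64(0.001764691799408299)])
[0.60023589 0.19644356 0.056     ] [0.59563848 0.19598417 0.056     ]
[0.59870342 0.19629043 0.056     ] [0.00506145 0.00569012 0.2019632 ]
pad [ 0.55233334 -0.14204565  0.022     ] tool shift vial->pad [-3.41483375e-01 -3.24187701e-03  2.76634737e-04]
```

Call:
{"name": "servo_tool", "arguments": {"series": "0.005 0.0065 0.04 0 0 0 0.45; 0.005 0.0065 0.085 0 0 0 0.45; 0.005 0.0065 0.125 0 0 0 0.45; 0.005 0.0065 0.15 0 0 0 0.45; 0.005 0.0065 0.165 0 0 0 0.45"}}

```text
clock: 9.6
position: [0.5989, 0.1951, 0.0354]
ee_rot: [-0.0, 0.751, 0.66, -0.001]
contact_force: [-0.1, 0.5, -0.6]
width: 0.047
gripper_force: 0.0
```

Call:
{"name": "servo_tool", "arguments": {"series": "0 0 0.014 0 0 0 0.45; 0 0 0.024 0 0 0 0.45; 0 0 0.024 0 0 0 0.45"}}

```text
clock: 9.9
position: [0.5988, 0.1964, 0.0122]
ee_rot: [-0.0, 0.751, 0.661, -0.001]
contact_force: [-0.6, 0.7, -0.4]
width: 0.047
gripper_force: 0.0
```

Call:
{"name": "servo_tool", "arguments": {"series": "0 0 0 0 0 0 0.8; 0 0 0 0 0 0 1; 0 0 0 0 0 0 1; 0 0 0 0 0 0 1", "squeeze": 25}}

```text
clock: 10.3
position: [0.5999, 0.1974, 0.0141]
ee_rot: [0.001, 0.75, 0.661, 0.001]
contact_force: [-0.4, -0.3, 4.0]
width: 0.0215
gripper_force: 24.6
```

Call:
{"name": "servo_tool", "arguments": {"series": "0 0 -0.02 0 0 0 1; 0 0 -0.06 0 0 0 1; 0 0 -0.105 0 0 0 1; 0 0 -0.15 0 0 0 1; 0 0 -0.15 0 0 0 1"}}

```text
clock: 10.8
position: [0.6033, 0.1984, 0.1706]
ee_rot: [0.004, 0.75, 0.661, 0.006]
contact_force: [-0.3, 0.8, 0.4]
width: 0.0212
gripper_force: 24.5
```

```bash
python3 - <<'E'
from m import *
s=manip.get_state();T=s['position'];print(T,s['width'],s['gripper_force'],s['contact_force'])
W=cam('wrist');w=snap('wrist','w6.png');im=snap('scene','s6.png')
print([b for b in blobs(im,(0,110,60),(8,255,255),15) if 90<b[1][1]<260 and 170<b[1][0]<330])
h=cv2.cvtColor(w,cv2.COLOR_RGB2HSV)
for y in range(200,400,8): print(y,[tuple(int(v) for v in w[y,x]) for x in (300,312,322,332,344)])
print('vial base/top px at TCP',proj(W,T+[0,0,-.014]),proj(W,T+[0,0,.042]),proj(cam('scene'),T+[0,0,.042]))
E
```

```text
[0.60331501 0.19842161 0.17064558] 0.02120006545092121 24.548815190792084 [-0.31587492  0.76540825  0.35702059]
[([184, 107, 8, 9, 19], [187.6, 112.0]), ([235, 132, 9, 13, 84], [239.2, 137.6])]
200 [(64, 58, 54), (70, 63, 60), (63, 58, 55), (68, 64, 59), (70, 69, 64)]
208 [(71, 66, 60), (68, 60, 56), (68, 61, 55), (71, 65, 60), (65, 57, 53)]
216 [(78, 70, 64), (73, 65, 62), (73, 63, 59), (73, 66, 61), (77, 74, 70)]
224 [(91, 82, 75), (74, 64, 58), (78, 65, 60), (82, 69, 64), (75, 66, 58)]
232 [(87, 75, 68), (83, 67, 63), (87, 75, 67), (86, 68, 64), (76, 66, 63)]
240 [(88, 70, 65), (95, 80, 69), (97, 79, 70), (86, 70, 60), (87, 70, 63)]
248 [(102, 82, 76), (207, 200, 184), (211, 200, 178), (100, 82, 68), (88, 70, 60)]
256 [(174, 161, 154), (252, 248, 215), (249, 240, 198), (226, 210, 165), (96, 74, 64)]
264 [(248, 241, 212), (255, 255, 245), (255, 254, 199), (255, 252, 171), (98, 71, 60)]
272 [(255, 254, 237), (255, 255, 249), (255, 255, 235), (255, 255, 187), (102, 68, 56)]
280 [(255, 255, 251), (255, 156, 135), (254, 152, 132), (249, 132, 114), (254, 202, 111)]
288 [(254, 251, 249),
[... 580 characters left out ...]
(106, 74, 70)]
344 [(99, 68, 62), (101, 68, 62), (104, 71, 66), (97, 59, 57), (95, 59, 55)]
352 [(89, 67, 64), (90, 58, 55), (91, 60, 56), (94, 61, 56), (87, 60, 56)]
360 [(81, 57, 56), (85, 61, 56), (84, 59, 55), (85, 57, 55), (81, 58, 55)]
368 [(76, 57, 55), (80, 60, 55), (78, 57, 55), (80, 59, 56), (79, 59, 59)]
376 [(244, 238, 231), (244, 237, 231), (244, 236, 229), (241, 233, 226), (241, 232, 226)]
384 [(243, 236, 229), (242, 235, 228), (243, 236, 229), (241, 233, 227), (242, 235, 229)]
392 [(241, 235, 227), (243, 236, 229), (243, 236, 230), (243, 236, 229), (241, 234, 227)]
vial base/top px at TCP [[321.62266999 266.46587935]] [[323.23785536 314.71276018]] [[237.34838008 135.05897362]]
```

Call:
{"name": "servo_tool", "arguments": {"series": "0 0 -0.04 0 0 0 1; 0 0 -0.07 0 0 0 1; 0 0 -0.07 0 0 0 1; 0 0 -0.07 0 0 0 1"}}

```text
clock: 11.3
position: [0.5981, 0.1971, 0.2315]
ee_rot: [-0.001, 0.75, 0.661, -0.001]
contact_force: [-1.2, 0.9, -0.7]
width: 0.0215
gripper_force: 24.6
```

```bash
python3 - <<'E'
from m import *
s=manip.get_state();T=s['position'];print(T,s['ee_rot'],s['width'],s['gripper_force'])
M=rot(s['ee_rot']);W=cam('wrist');w=snap('wrist','w7.png')
for y in range(236,336,4):
    x=np.where(w[y,270:380].max(1)>150)[0]+270; print(y,(int(x.min()),int(x.max()),(x.min()+x.max())/2) if len(x) else None,end=' ')
print()
t=np.linspace(0,2*np.pi,60)
for k in (-.014,.042):
    u=proj(W,T+(M@np.c_[.0125*np.cos(t),.0125*np.sin(t),0*t-k].T).T);print(k,u.min(0),u.max(0))
E
```

```text
[0.59811542 0.19714259 0.23147851] [-5.63323619e-04  7.50265602e-01  6.61135556e-01 -9.93074791e-04] 0.021487019630811673 24.611451029777527
236 (275, 290, np.float64(282.5)) 240 (272, 335, np.float64(303.5)) 244 (271, 338, np.float64(304.5)) 248 (270, 343, np.float64(306.5)) 252 (270, 345, np.float64(307.5)) 256 (271, 347, np.float64(309.0)) 260 (276, 347, np.float64(311.5)) 264 (305, 349, np.float64(327.0)) 268 (302, 348, np.float64(325.0)) 272 (300, 346, np.float64(323.0)) 276 (300, 339, np.float64(319.5)) 280 (300, 340, np.float64(320.0)) 284 (299, 327, np.float64(313.0)) 288 (302, 333, np.float64(317.5)) 292 (301, 339, np.float64(320.0)) 296 (301, 343, np.float64(322.0)) 300 (300, 346, np.float64(323.0)) 304 (298, 347, np.float64(322.5)) 308 (298, 347, np.float64(322.5)) 312 (298, 347, np.float64(322.5)) 316 (299, 346, np.float64(322.5)) 320 (299, 346, np.float64(322.5)) 324 (302, 343, np.float64(322.5)) 328 (306, 339, np.float64(322.5)) 332 (282, 364, np.float64(323.0)) 
-0.014 [300.59868206 246.14325026] [343.26505308 285.79293362]
0.042 [293.08167393 288.96515821] [350.67152405 339.90655293]
```

Call:
{"name": "servo_tool", "arguments": {"series": "-0.03 0 -0.02 0 0 0 1; -0.075 -0.0005 -0.03 0 0 0 1; -0.12 -0.001 -0.03 0 0 0 1; -0.165 -0.0015 -0.03 0 0 0 1; -0.21 -0.002 -0.03 0 0 0 1"}}

```text
clock: 11.85
position: [0.5687, -0.0122, 0.2603]
ee_rot: [-0.002, 0.75, 0.661, -0.002]
contact_force: [-0.5, 0.2, -0.5]
width: 0.0213
gripper_force: 24.6
```

Call:
{"name": "servo_tool", "arguments": {"series": "-0.045 0 0 0 0 0 1; -0.085 -0.0005 0 0 0 0 1; -0.115 -0.0005 0 0 0 0 1; -0.1314 -0.0005 0 0 0 0 1; -0.1314 -0.0005 0 0 0 0 1"}}

```text
clock: 12.35
position: [0.5525, -0.1425, 0.261]
ee_rot: [-0.002, 0.751, 0.66, -0.001]
contact_force: [0.6, 0.9, -0.2]
width: 0.0215
gripper_force: 24.6
```

Call:
{"name": "servo_tool", "arguments": {"series": "0 0 0.02 0 0 0 1; 0 0 0.06 0 0 0 1; 0 0 0.10 0 0 0 1; 0 0 0.14 0 0 0 1; 0 0 0.14 0 0 0 1"}}

```text
clock: 12.85
position: [0.5486, -0.1373, 0.1169]
ee_rot: [-0.007, 0.75, 0.662, -0.003]
contact_force: [-1.3, 0.1, -0.6]
width: 0.0211
gripper_force: 24.6
```

```bash
python3 - <<'E'
from m import *
s=manip.get_state();T=s['position'];M=rot(s['ee_rot']);print(T,s['width'],s['gripper_force'],s['contact_force'])
pd=np.array([.5523,-.142,0]); print('to pad, tool:',M.T@np.r_[pd[:2]-T[:2],0])
S=cam('scene');im=snap('scene','s8.png');w=snap('wrist','w8.png');W=cam('wrist')
print([b for b in blobs(im,(0,110,60),(8,255,255),6) if 150<b[1][1]<340 and 300<b[1][0]<440])
for k in (.042,.03,.015): print(k,proj(S,T+[0,0,k]),proj(W,T+[0,0,k]))
print('pad px',proj(W,np.r_[pd[:2],.022]))
for y in range(200,345,6): print(y,[tuple(int(v) for v in w[y,x]) for x in (290,300,310,322,334,344,354)])
E
```

```text
[ 0.54857197 -0.13726888  0.11691594] 0.02105068697695833 24.641394317150116 [-1.26730626  0.09931056 -0.59852413]
to pad, tool: [-4.23051724e-03  4.28701773e-03 -7.69164748e-05]
[([380, 242, 4, 8, 17], [381.2, 245.1]), ([412, 277, 9, 11, 80], [416.3, 282.2])]
0.042 [[376.97695072 243.10206384]] [[310.25378622 304.87157112]]
0.03 [[376.38562312 246.04154612]] [[311.09234199 292.85443378]]
0.015 [[375.66684017 249.6129683 ]] [[311.99447041 279.93774693]]
pad px [[321.11557094 229.41970902]]
200 [(137, 141, 133), (206, 213, 199), (235, 242, 246), (248, 251, 252), (249, 251, 252), (248, 251, 252), (213, 218, 205)]
206 [(133, 136, 130), (155, 175, 207), (248, 251, 252), (248, 251, 252), (249, 251, 252), (249, 251, 252), (204, 221, 237)]
212 [(137, 142, 133), (248, 251, 252), (249, 251, 252), (248, 251, 252), (248, 251, 252), (248, 251, 252), (249, 251, 252)]
218 [(140, 143, 134), (248, 251, 252), (249, 251, 252), (248, 251, 252), (249, 251, 252), (249, 251, 252), (249, 251, 252)]
224 [(142, 150, 157), (248, 251, 252), (248, 251, 252), (249, 251, 252), (249, 251, 252), (249, 251, 252), (2
[... 1698 characters left out ...]
 104), (86, 85, 82)]
314 [(48, 42, 38), (164, 69, 62), (167, 72, 62), (176, 79, 67), (210, 92, 79), (192, 82, 72), (47, 40, 40)]
320 [(44, 38, 39), (166, 74, 65), (165, 74, 64), (179, 78, 67), (192, 82, 71), (193, 85, 75), (46, 42, 39)]
326 [(43, 38, 36), (112, 114, 106), (165, 73, 65), (195, 85, 73), (193, 81, 71), (114, 111, 102), (43, 37, 35)]
332 [(58, 55, 54), (112, 113, 105), (177, 134, 123), (192, 82, 69), (158, 118, 107), (117, 114, 104), (61, 57, 57)]
338 [(48, 43, 41), (113, 114, 107), (170, 167, 155), (167, 163, 149), (146, 141, 131), (120, 118, 109), (64, 60, 59)]
344 [(45, 41, 42), (112, 116, 108), (175, 172, 158), (228, 225, 212), (213, 210, 193), (122, 120, 110), (49, 43, 42)]
```

Call:
{"name": "servo_tool", "arguments": {"series": "0 0 0.02 0 0 0 1; 0 0 0.045 0 0 0 1; 0 0 0.065 0 0 0 1; 0 0 0.065 0 0 0 1; 0 0 0.065 0 0 0 1"}}

```text
clock: 13.45
position: [0.5553, -0.1414, 0.0601]
ee_rot: [0.002, 0.75, 0.661, 0.001]
contact_force: [-0.1, 0.2, 0.5]
width: 0.0214
gripper_force: 24.7
```

Call:
{"name": "servo_tool", "arguments": {"series": "0 0 0.003 0 0 0 1; 0 0 0.005 0 0 0 1; 0 0 0.005 0 0 0 1; 0 0 0.005 0 0 0 1"}}

```text
clock: 13.85
position: [0.5536, -0.1412, 0.0533]
ee_rot: [0.0, 0.75, 0.661, 0.0]
contact_force: [-0.5, 0.1, 0.2]
width: 0.0216
gripper_force: 24.7
```

Call:
{"name": "servo_tool", "arguments": {"series": "0 -0.001 0.006 0 0 0 1; 0 -0.001 0.012 0 0 0 1; 0 -0.001 0.012 0 0 0 1; 0 -0.001 0.012 0 0 0 1"}}

```text
clock: 14.25
position: [0.5521, -0.1409, 0.0404]
ee_rot: [-0.0, 0.75, 0.661, -0.0]
contact_force: [0.4, 0.1, 1.0]
width: 0.0217
gripper_force: 24.7
```

Call:
{"name": "servo_tool", "arguments": {"series": "0 0 0.003 0 0 0 1; 0 0 0.004 0 0 0 1; 0 0 0.004 0 0 0 1; 0 0 0.004 0 0 0 1"}}

```text
clock: 14.65
position: [0.5525, -0.141, 0.037]
ee_rot: [0.0, 0.75, 0.661, 0.0]
contact_force: [0.7, -0.0, -0.0]
width: 0.0213
gripper_force: 24.7
```

Call:
{"name": "servo_tool", "arguments": {"series": "0 0 0.002 0 0 0 1; 0 0 0.002 0 0 0 1; 0 0 0.002 0 0 0 1"}}

```text
clock: 14.95
position: [0.553, -0.1413, 0.0361]
ee_rot: [0.001, 0.75, 0.661, 0.0]
contact_force: [-0.8, 0.6, 6.4]
width: 0.0213
gripper_force: 25.2
```

Call:
{"name": "servo_tool", "arguments": {"series": "0 0 0.002 0 0 0 1; 0 0 0.002 0 0 0 1; 0 0 0.002 0 0 0 1"}}

```text
clock: 15.25
position: [0.5533, -0.1415, 0.0359]
ee_rot: [0.001, 0.75, 0.661, 0.001]
contact_force: [-3.5, 1.3, 15.9]
width: 0.0214
gripper_force: 26.3
```

Call:
{"name": "servo_tool", "arguments": {"series": "0 0 -0.003 0 0 0 1; 0 0 -0.003 0 0 0 0.65; 0 0 -0.003 0 0 0 0.55; 0 0 -0.003 0 0 0 0.5; 0 0 -0.003 0 0 0 0.45"}}

```text
clock: 15.75
position: [0.5523, -0.1409, 0.0355]
ee_rot: [-0.0, 0.75, 0.661, -0.0]
contact_force: [-0.5, -0.9, -0.3]
width: 0.047
gripper_force: 0.0
```

Call:
{"name": "servo_tool", "arguments": {"series": "0 0 -0.005 0 0 0 0.45; 0 0 -0.025 0 0 0 0.45; 0 0 -0.06 0 0 0 0.45; 0 0 -0.10 0 0 0 0.45; 0 0 -0.145 0 0 0 0.45"}}

```text
clock: 16.25
position: [0.5516, -0.1407, 0.1818]
ee_rot: [-0.001, 0.75, 0.661, -0.0]
contact_force: [1.1, -0.8, -0.2]
width: 0.0472
gripper_force: 0.0
```

Call:
{"name": "servo_tool", "arguments": {"series": "0 0 -0.045 0 0 0 0.6; 0 0 -0.08 0 0 0 0.6; 0 0 -0.08 0 0 0 0.6; 0 0 -0.08 0 0 0 0.6"}}

```text
clock: 16.65
position: [0.5526, -0.1411, 0.2619]
ee_rot: [0.001, 0.75, 0.661, 0.0]
contact_force: [-0.3, -0.0, -0.3]
width: 0.0342
gripper_force: 0.0
```

```bash
cat > chk.py <<'E'
from m import *
s=manip.get_state();T=s['position'];print(T,s['width'],s['contact_force'],s['clock'])
S=cam('scene');W=cam('wrist');im=snap('scene','s9.png');w=snap('wrist','w9.png')
pd=np.array([.5523,-.142,.022]); t=np.linspace(0,2*np.pi,60)
def ell(c,z,r=.0125): u=proj(c,pd+np.c_[r*np.cos(t),r*np.sin(t),0*t+z]); return u.min(0).round(1).tolist(),u.max(0).round(1).tolist()
for n,c in (('S',S),('W',W)): print(n,'top',ell(c,.056),'base',ell(c,0.),'pad',ell(c,0,.03))
print('S red',[b for b in blobs(im,(0,110,60),(9,255,255),20) if 200<b[1][1]<330 and 320<b[1][0]<440])
print('W red',[b for b in blobs(w,(0,110,60),(9,255,255),40)])
b=np.clip(w.astype(int),0,255)
E
python3 chk.py
```

```text
[ 0.55263032 -0.14105515  0.26187608] 0.034219423992279466 [-0.2635055  -0.03025852 -0.33265749] 16.65
S top ([369.9, 255.5], [382.5, 266.9]) base ([367.9, 266.9], [379.7, 277.8]) pad ([359.6, 259.4], [388.1, 285.6])
W top ([309.5, 194.1], [333.3, 217.5]) base ([311.0, 185.6], [331.8, 206.2]) pad ([296.5, 170.8], [346.4, 220.1])
S red [([370, 258, 11, 12, 105], [375.1, 263.2]), ([412, 277, 9, 11, 80], [416.3, 282.2])]
W red [([311, 193, 21, 22, 367], [320.6, 203.8]), ([316, 280, 16, 23, 284], [323.2, 290.4])]
```

The vial stands upright on the pad; both views agree within about 3 mm. Regripping the bar at its open position to shut.

Call:
{"name": "servo_tool", "arguments": {"series": "-0.001 0.03 -0.01 0 0 0 0.6; -0.001 0.065 -0.01 0 0 0 0.6; -0.0017 0.0855 -0.01 0 0 0 0.6; -0.0017 0.0855 0 0 0 0 0.6; -0.0017 0.0855 0 0 0 0 0.6"}}

```text
clock: 17.25
position: [0.6351, -0.1528, 0.257]
ee_rot: [-0.003, 0.75, 0.661, -0.002]
contact_force: [-1.0, -0.3, -0.6]
width: 0.0341
gripper_force: 0.0
```

Call:
{"name": "servo_tool", "arguments": {"series": "0 0 0.025 0 0 0 0.6; 0 0 0.05 0 0 0 0.6; 0 0 0.066 0 0 0 0.6; 0 0 0.066 0 0 0 0.6; 0 0 0.066 0 0 0 0.6"}}

```text
clock: 17.75
position: [0.636, -0.1532, 0.1951]
ee_rot: [-0.0, 0.75, 0.661, -0.0]
contact_force: [0.8, -0.2, -0.1]
width: 0.0344
gripper_force: 0.0
```

Call:
{"name": "servo_tool", "arguments": {"series": "0 0 0 0 0 0 1; 0 0 0 0 0 0 1; 0 0 0 0 0 0 1; 0 0 0 0 0 0 1", "squeeze": 40}}

```text
clock: 18.15
position: [0.6378, -0.1537, 0.1966]
ee_rot: [0.001, 0.75, 0.661, 0.001]
contact_force: [0.7, 0.7, 6.0]
width: 0.0102
gripper_force: 39.5
```

Call:
{"name": "servo_tool", "arguments": {"series": "0 -0.012 0.0004 0 0 0 1; 0 -0.030 0.0022 0 0 0 1; 0 -0.048 0.0057 0 0 0 1; 0 -0.066 0.0109 0 0 0 1; 0 -0.0836 0.0178 0 0 0 1"}}

```text
clock: 18.65
position: [0.5581, -0.144, 0.1798]
ee_rot: [0.005, 0.75, 0.661, 0.003]
contact_force: [5.5, -0.2, 4.4]
width: 0.01
gripper_force: 40.9
```

Call:
{"name": "servo_tool", "arguments": {"series": "0 -0.0159 0.0083 0 0 0 1; 0 -0.031 0.0179 0 0 0 1; 0 -0.0452 0.0288 0 0 0 1; 0 -0.0584 0.0408 0 0 0 1; 0 -0.0704 0.054 0 0 0 1"}}

```text
clock: 19.15
position: [0.4862, -0.1351, 0.1248]
ee_rot: [0.003, 0.75, 0.661, 0.001]
contact_force: [1.8, -1.0, 4.9]
width: 0.0101
gripper_force: 43.6
```

Call:
{"name": "servo_tool", "arguments": {"series": "0 -0.0109 0.0142 0 0 0 1; 0 -0.0205 0.0293 0 0 0 1; 0 -0.0288 0.0452 0 0 0 1; 0 -0.0288 0.0452 0 0 0 1"}}

```text
clock: 19.55
position: [0.455, -0.1311, 0.0769]
ee_rot: [0.0, 0.75, 0.661, -0.001]
contact_force: [0.9, -3.5, -4.8]
width: 0.0102
gripper_force: 43.6
```

Call:
{"name": "servo_tool", "arguments": {"series": "0 -0.0035 0.008 0 0 0 1; 0 -0.0068 0.0165 0 0 0 1; 0 -0.0095 0.024 0 0 0 1; 0 -0.0095 0.024 0 0 0 1"}}

```text
clock: 19.95
position: [0.4458, -0.1299, 0.0537]
ee_rot: [-0.0, 0.75, 0.661, -0.001]
contact_force: [-1.4, -5.4, -4.0]
width: 0.0101
gripper_force: 44.4
```

Call:
{"name": "servo_tool", "arguments": {"series": "0 -0.0025 0.008 0 0 0 1; 0 -0.004 0.013 0 0 0 1; 0 -0.0048 0.017 0 0 0 1; 0 -0.0048 0.017 0 0 0 1"}}

```text
clock: 20.35
position: [0.4418, -0.1295, 0.0395]
ee_rot: [0.001, 0.75, 0.661, -0.0]
contact_force: [-6.1, -2.7, 21.2]
width: 0.0102
gripper_force: 47.6
```

Call:
{"name": "servo_tool", "arguments": {"series": "0 0.001 -0.001 0 0 0 1; 0 0.001 -0.001 0 0 0 0.75; 0 0.001 -0.001 0 0 0 0.72; 0 0.001 -0.001 0 0 0 0.72"}}

```text
clock: 20.75
position: [0.4427, -0.1283, 0.0377]
ee_rot: [-0.0, 0.75, 0.661, 0.0]
contact_force: [-0.5, -0.3, 0.0]
width: 0.0243
gripper_force: 0.0
```

Call:
{"name": "servo_tool", "arguments": {"series": "0 0 -0.01 0 0 0 0.72; 0 0 -0.03 0 0 0 0.72; 0 0 -0.06 0 0 0 0.72; 0 0 -0.10 0 0 0 0.72; 0 0 -0.14 0 0 0 0.72"}}

```text
clock: 21.25
position: [0.4422, -0.1283, 0.1796]
ee_rot: [-0.0, 0.75, 0.661, 0.0]
contact_force: [0.4, -0.8, 0.4]
width: 0.0239
gripper_force: 0.0
```

Call:
{"name": "servo_tool", "arguments": {"series": "0 -0.02 -0.03 0 0 0 0.72; 0 -0.03 -0.05 0 0 0 0.72; 0 -0.03 -0.05 0 0 0 0.72; 0 -0.03 -0.05 0 0 0 0.72"}}

```text
clock: 21.65
position: [0.413, -0.1249, 0.2281]
ee_rot: [0.001, 0.75, 0.661, 0.0]
contact_force: [0.0, 0.7, -0.5]
width: 0.024
gripper_force: 0.0
```

```bash
python3 - <<'E'
from m import *
s=manip.get_state();T=s['position'];print(T,s['width'],s['contact_force'],s['clock'])
S=cam('scene');W=cam('wrist');im=snap('scene','s10.png');w=snap('wrist','w10.png')
p=[.6385,-.1541,-.1275]
def score(img,c,t,half):
    g=cv2.cvtColor(img,cv2.COLOR_RGB2GRAY).astype(np.float32)
    X=np.array([fit.P(p,fit.bar(t,y)) for y in half]); u=proj(c,X).astype(np.float32)
    return float(cv2.remap(g,u[None,:,0],u[None,:,1],1).mean())
ts=[-.02,0,.02,.04,.06,.08,.1,.14,.2]
Y=np.linspace(-62,62,40)
print('scene',[(t,round(score(im,S,t,Y))) for t in ts])
for t in (0,.05,.1): print(t,[proj(W,fit.P(p,fit.bar(t,y))).round(1).tolist() for y in (66,52,-52)],[proj(S,fit.P(p,fit.bar(t,y))).round(1).tolist() for y in (66,-66)])
# bar column/row profile in wrist at mid y=+40
for t in (0,.05,.1):
    u=proj(W,fit.P(p,fit.bar(t,40)))[0]; r=int(round(u[1])); print('W row',r,'pred col',u[0].round(1),w[r,int(u[0])-24:int(u[0])+40:3].mean(1).round().astype(int).tolist())
# sill-shutter gap profile in scene along store x at y=100
g=cv2.cvtColor(im,cv2.COLOR_RGB2GRAY)
for y in (100,-100):
    A=proj(S,fit.P(p,(-165,y,50)))[0];B=proj(S,fit.P(p,(-140,y,112)))[0]
    print(y,A.round(),B.round(),[int(g[int(round(v[1])),int(round(v[0]))]) for v in (A+(B-A)*k for k in np.linspace(0,1,24))])
    g0=cv2.imread('pics/scene0.png',0);print(' before',[int(g0[int(round(v[1])),int(round(v[0]))]) for v in (A+(B-A)*k for k in np.linspace(0,1,24))])
for nm,lo,hi in (('blue',(95,80,80),(115,255,255)),('red',(0,110,60),(9,255,255)),('pink',(160,50,100),(175,160,255)),('orange',(10,150,100),(20,255,255))):
    print(nm,[b for b in blobs(im,lo,hi,25) if 150<b[1][1]<350 and 170<b[1][0]<440])
E
```

```text
[ 0.41295496 -0.12488673  0.22808306] 0.02397531582973694 [ 0.0499186   0.66671968 -0.46270392] 21.65
scene [(-0.02, 37), (0, 37), (0.02, 31), (0.04, 27), (0.06, 32), (0.08, 77), (0.1, 106), (0.14, 104), (0.2, 57)]
0 [[[354.9, 141.8]], [[354.5, 157.9]], [[351.6, 265.4]]] [[[316.7, 284.1]], [[373.5, 323.1]]]
0.05 [[[359.3, 142.3]], [[358.8, 158.8]], [[355.4, 269.2]]] [[[317.5, 281.0]], [[374.8, 320.3]]]
0.1 [[[364.6, 142.8]], [[364.0, 159.8]], [[360.0, 273.2]]] [[[318.4, 277.7]], [[376.3, 317.2]]]
W row 171 pred col 354.1 [23, 23, 19, 23, 23, 22, 25, 39, 45, 38, 31, 31, 29, 22, 23, 26, 26, 89, 115, 131, 46, 51]
W row 173 pred col 358.4 [21, 20, 18, 21, 18, 33, 40, 44, 33, 27, 28, 28, 22, 22, 23, 26, 121, 123, 106, 48, 113, 119]
W row 174 pred col 363.5 [21, 16, 19, 24, 36, 45, 35, 30, 26, 25, 20, 20, 21, 25, 129, 114, 130, 48, 49, 118, 122, 169]
100 [314. 269.] [320. 246.] [125, 106, 83, 54, 44, 42, 50, 44, 47, 55, 62, 39, 36, 35, 34, 36, 35, 34, 36, 35, 35, 34, 38, 50]
 before [157, 151, 113, 60, 44, 42, 42, 63, 95, 110, 110, 112, 120, 150, 154, 155, 157, 175, 166, 156, 161, 164, 166, 166]
-100 [396. 325.] [408. 304.] [152, 162, 131, 57, 48, 119, 132, 134, 133, 111, 113, 106, 104, 102, 104, 107, 112, 103, 104, 107, 108, 107, 108, 113]
 before [165, 163, 130, 61, 44, 40, 43, 44, 64, 167, 184, 175, 141, 137, 145, 149, 149, 150, 159, 157, 151, 157, 159, 158]
blue []
red []
pink [([249, 211, 12, 15, 140], [255.2, 218.4])]
orange [([273, 200, 11, 11, 91], [278.7, 205.3])]
```

The mechanical readings say shut: a stop reaction of 21 N at store x = −198. The pictures leave a few mm of doubt, so I press on the bar from above with closed fingers.

Call:
{"name": "servo_tool", "arguments": {"series": "0 0.015 0.02 0 0 0 1; 0 0.0295 0.05 0 0 0 1; 0 0.0295 0.085 0 0 0 1; 0 0.0295 0.11 0 0 0 1; 0 0.0295 0.11 0 0 0 1"}}

```text
clock: 22.25
position: [0.4386, -0.1269, 0.1133]
ee_rot: [-0.005, 0.75, 0.661, -0.002]
contact_force: [-0.5, 0.5, 1.1]
width: -0.0003
gripper_force: 0.0
```

Call:
{"name": "servo_tool", "arguments": {"series": "0 0 0.012 0 0 0 1; 0 0 0.024 0 0 0 1; 0 0 0.034 0 0 0 1; 0 0 0.034 0 0 0 1"}}

```text
clock: 22.65
position: [0.4414, -0.1284, 0.0831]
ee_rot: [-0.001, 0.75, 0.661, -0.0]
contact_force: [0.3, -0.4, -0.7]
width: 0.0003
gripper_force: 0.0
```

Call:
{"name": "servo_tool", "arguments": {"series": "0 0 0.005 0 0 0 1; 0 0 0.009 0 0 0 1; 0 0 0.009 0 0 0 1"}}

```text
clock: 22.95
position: [0.4419, -0.1286, 0.0747]
ee_rot: [-0.0, 0.75, 0.661, -0.0]
contact_force: [1.3, -0.1, 0.7]
width: 0.0
gripper_force: 0.0
```

Call:
{"name": "servo_tool", "arguments": {"series": "0 0 0.003 0 0 0 1; 0 0 0.005 0 0 0 1; 0 0 0.005 0 0 0 1"}}

```text
clock: 23.25
position: [0.4418, -0.1287, 0.0697]
ee_rot: [-0.0, 0.75, 0.661, -0.0]
contact_force: [0.5, -0.2, 0.9]
width: -0.0001
gripper_force: 0.0
```

Call:
{"name": "servo_tool", "arguments": {"series": "0 0 0.003 0 0 0 1; 0 0 0.005 0 0 0 1; 0 0 0.005 0 0 0 1"}}

```text
clock: 23.55
position: [0.4417, -0.1286, 0.0646]
ee_rot: [-0.0, 0.75, 0.661, -0.0]
contact_force: [0.3, -0.6, -0.5]
width: 0.0004
gripper_force: 0.0
```

Call:
{"name": "servo_tool", "arguments": {"series": "0 0 0.002 0 0 0 1; 0 0 0.004 0 0 0 1; 0 0 0.004 0 0 0 1"}}

```text
clock: 23.85
position: [0.4418, -0.1286, 0.0606]
ee_rot: [-0.0, 0.75, 0.661, -0.0]
contact_force: [-0.7, 0.2, -0.3]
width: 0.0002
gripper_force: 0.0
```

Call:
{"name": "servo_tool", "arguments": {"series": "0 0 0.002 0 0 0 1; 0 0 0.003 0 0 0 1; 0 0 0.003 0 0 0 1"}}

```text
clock: 24.15
position: [0.4419, -0.1287, 0.0577]
ee_rot: [-0.0, 0.75, 0.661, -0.0]
contact_force: [-0.6, 0.1, 0.1]
width: 0.0
gripper_force: 0.0
```

Call:
{"name": "servo_tool", "arguments": {"series": "0 0 0.002 0 0 0 1; 0 0 0.003 0 0 0 1; 0 0 0.003 0 0 0 1"}}

```text
clock: 24.45
position: [0.4423, -0.1288, 0.0557]
ee_rot: [0.0, 0.75, 0.661, 0.0]
contact_force: [-1.3, 0.6, 6.2]
width: 0.0001
gripper_force: 3.4
```

Call:
{"name": "servo_tool", "arguments": {"series": "0 0 0.001 0 0 0 1; 0 0 0.002 0 0 0 1; 0 0 0.002 0 0 0 1"}}

```text
clock: 24.75
position: [0.4424, -0.1289, 0.0555]
ee_rot: [0.001, 0.75, 0.661, 0.0]
contact_force: [-4.2, 2.3, 20.8]
width: 0.0001
gripper_force: 10.4
```

Call:
{"name": "servo_tool", "arguments": {"series": "0 0 0.001 0 0 0 1; 0 0 0.0015 0 0 0 1; 0 0 0.0015 0 0 0 1"}}

```text
clock: 25.05
position: [0.4425, -0.1289, 0.0553]
ee_rot: [0.001, 0.75, 0.661, 0.0]
contact_force: [-9.3, 2.4, 32.1]
width: -0.0001
gripper_force: 15.8
```

The bar does not yield at 32 N, so the shutter is fully shut. Retreating.

Call:
{"name": "servo_tool", "arguments": {"series": "0 0 -0.01 0 0 0 1; 0 0 -0.04 0 0 0 1; 0 0 -0.08 0 0 0 1; 0 0 -0.12 0 0 0 1; 0 0 -0.16 0 0 0 1"}}

```text
clock: 25.55
position: [0.4417, -0.1286, 0.2129]
ee_rot: [-0.0, 0.75, 0.661, 0.0]
contact_force: [1.8, -1.1, 0.1]
width: 0.0001
gripper_force: 0.0
```

Call:
{"name": "servo_tool", "arguments": {"series": "0 0 -0.03 0 0 0 1; 0 0 -0.03 0 0 0 1; 0 0 -0.03 0 0 0 1; 0 0 -0.03 0 0 0 1"}}

```text
clock: 25.95
position: [0.4411, -0.1283, 0.24]
ee_rot: [-0.001, 0.75, 0.661, -0.001]
contact_force: [0.5, 0.4, 0.5]
width: 0.0002
gripper_force: 0.0
```

```bash
python3 - <<'E'
from m import *
s=manip.get_state();print(s['position'],s['contact_force'],s['clock'])
im=snap('scene','s11.png'); a=cv2.imread('pics/scene0.png')
for b,n in ((a[:,:,::-1].copy(),'start'),(im,'now')):
    print(n,[q for q in blobs(b,(98,90,120),(112,255,255),15) if 200<q[1][1]<260 and 170<q[1][0]<230])
if abs(s['contact_force']).max()<4: print(manip.sign_off())
E
```

```text
[ 0.4410844  -0.1282926   0.24004123] [0.45400718 0.3505786  0.53989196] 25.95
start [([191, 219, 11, 11, 102], [196.3, 224.0])]
now []
the job is handed in; nothing more can be done
None
```

The job is handed in at 26 s: the shutter was opened to its stop, the red-capped vial stood upright on the pad (both cameras agreed within about 3 mm), and the shutter was rolled shut, its bar not yielding at 32 N; the last camera check did not find the blue-capped vial, and I handed in without looking into why (the arm never went near it), so I cannot confirm it still stands.

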